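Hold a spring clip open astride the priority order card

TASK

Squeeze the handles of the orange spring clip so that it lets go of the blue bin's wall, lift it off, and hold it gaping astride the middle of the top edge of the yellow order card, one jaw well down each side, square to the card and touching it nowhere, so that a colleague can slip the delivery note in beside the card. Do not let the clip bite or bump any card, leave everything else where it is, and finish while still holding the clip squeezed open there: do not let go.

Things in the scene. Friction and masses are not known exactly. Their poses are not given: they have to be found in the camera images.
- clip: Orange spring clip, 65 g: two flat levers 26 mm wide on a pin, like a big clothes peg, upright on the blue bin's wall. Origin on the pin, parked: z up, y along pin and wall, x across the wall. Jaws reach 42 mm below the pin, handles splay up to tips 50 mm above it, 53 mm wide over their outer faces. This body is the -x lever and leans by half the opening; the other is its mirror image.
- clip_spring (a joint): angle between the orange clip's levers, rad: 0 parked, -0.09 jaws shut on nothing, stop 0.72; grows as the handles are squeezed along x, the spring closes it. Handle tips over their outer faces / jaw tips apart: 53 / 4 mm at 0, 37 / 16 at 0.3, 21 / 29 at 0.6. Force at the tips 6 N at 0, 11 N at 0.6. A pinch from above, TCP 45 mm over the pin, to 22 mm finger opening, opens it wide.
- clip_jaw_a (a point): tip of the orange clip's jaw on the -x side, on the inner face of its 14 mm tall rubber pad, 42 mm below the pin; parked, it is 20 mm below the top of the 4 mm wall that it bites
- clip_jaw_b (a point): tip of the orange clip's other jaw (+x side), on the inner face of its pad, 42 mm below the pin. Squeezed wide by a pinch to 22 mm with the TCP 45 mm over the parked pin, both jaw tips hang about 94 mm below the TCP (the pin settles 8 mm lower), evenly either side of it.
- clip_bin: Blue plastic bin, 160 (x) by 110 (y) by 90 mm high, walls 4 mm, fixed to the bench. Origin at the centre of its underside; the clips sit on its -x wall, 29 mm either side of its middle.
- yellow_card: Stiff yellow order card with a black stripe, 90 mm wide (y), 145 mm tall, 3 mm thick (x), upright in the front pocket of a cardboard order bin. Origin at the middle of its top edge, x square to its faces (+x towards the bin's inside), y along the edge, z up. Fixed; the bin's walls are 45 mm or more below its top.
- white_card: White order card with a blue stripe on another order bin, same make, size and origin as the yellow card.
- green_card: Green order card with a white stripe on another order bin, same make, size and origin as the yellow card.
- black_clip: Black spring clip beside the orange one on the same wall, 58 mm away along y; same make and size. Leave it. Origin on its pin.
- spool: White cord spool, 110 mm across, 80 mm high, standing behind the bins; origin at the centre of its underside.
- tub: White open tub, 110 mm across, 75 mm high, behind the bins; origin at the centre of its underside.
- tape: Roll of brown tape lying flat, 100 mm across, 48 mm high, behind the bins; origin at the centre of its underside.
- marker: White marker pen with a red cap, 135 mm long, 17 mm thick, lying along its x in front of the bins; origin under its middle.
- scanner: Hand scanner lying flat, black head and yellow handle, 180 mm long (x), 60 mm wide, 48 mm high, in front of the bins; origin under its middle.
- bracket: White plastic bracket, 120 mm long, 50 mm high, lying to the left; origin under its middle.
Not all that is in view belongs to the job. Of the things that look like the clip, the larger one is meant.

How it is judged:
On the way, in this order (a step that is already met when the one before it is completed fails the run):
1. the orange clip is squeezed open between the fingers while still on the bin's wall (value of joint clip_spring above 0.12 rad and distance of clip from where it was at the start of the episode below 0.02 m and contact force between the fingers and clip above 2 N), for 0.1 s.
2. it is lifted off, its jaw tips clear above the bin's wall (height (world z) of each of clip_jaw_a, clip_jaw_b above 0.1 m and contact force between the fingers and clip above 2 N and contact force between clip and clip_bin below 0.1 N), for 0.1 s.
At the end, for the whole second after the job is handed in: Fingers hold the orange clip squeezed open (joint over 0.28) at rest, a jaw tip each side of the yellow card: 10 mm or more below its top edge, 3 mm or more clear of its faces, within 15 mm of the edge's middle, pin within 0.2 rad of the edge, clip touching neither card nor blue bin (value of joint clip_spring above 0.28 rad and ((x of clip_jaw_a in the frame of yellow_card below -0.0045 m and x of clip_jaw_b in the frame of yellow_card above 0.0045 m) or (x of clip_jaw_b in the frame of yellow_card below -0.0045 m and x of clip_jaw_a in the frame of yellow_card above 0.0045 m)) and z of each of clip_jaw_a, clip_jaw_b in the frame of yellow_card below -0.01 m and y of clip_jaw_a in the frame of yellow_card between -0.015 and 0.015 m and y of clip_jaw_b in the frame of yellow_card between -0.015 and 0.015 m and angle between the y axis of clip and the y axis of yellow_card, either way round below 0.2 rad and contact force between clip and yellow_card below 0.3 N and contact force between the fingers and clip above 3 N and linear speed of clip below 0.02 m/s and contact force between clip and clip_bin below 0.1 N); the arm keeps its last pose, push and grip.
It fails at once if an order card is bitten or bumped (over 4 N) (contact force between any of yellow_card, white_card, green_card and anything else above 4 N).
It fails at once if another thing on the bench is moved over 20 mm (black clip, spool, tub, marker, tape, scanner, bracket) (distance of any of black_clip, spool, tub, marker, tape, scanner, bracket from where it was at the start of the episode above 0.02 m).
It also fails if it takes over 35 s, if anything falls off the work surface, if the arm or the gripper's body presses on something with over 40 N, if the wrist force passes 120 N, or if a joint passes its speed limit or range.

ROBOT

A 7-joint arm with a two-finger parallel gripper is mounted at the origin on the work surface. World frame = base frame: x ahead of the robot, y to its left, z up, the work surface at z = 0. Lengths are in m, angles in rad, forces in N, time in s.
With the tool pointing down it reaches from about 0.425 to 0.925 m from the base axis. Payload 6.8 kg.
Tool frame: the origin (TCP) lies between the finger pads, 19 mm behind the fingertips; this is the grasp point; z points along the fingers, y is the line along which they close (so a half turn about z gives the same grasp; the last joint's range is limited). The gripper opens to 85 mm and grips with 20 to 120 N. Pads are 22 mm wide; open, the fingers measure 114 mm over their backs; the gripper's body (76 mm by 85 mm) begins 54 mm behind the grasp point. The pads swing forward as they close: fully open they stand 13 mm farther back than shut.
Start: joints at [-1.225, 0.477, 0.022, 1.555, -0.011, 1.109, -0.083], TCP at [0.296, 0.607, 0.25] pointing down, gripper open.
Joint ranges: [-2.96, 2.96], [-0.34, 2.1], [-1.41, 1.46], [0.24, 2.44], [-1.37, 4.51], [0.17, 1.92], [-2.96, 2.96]. Speed limits (rad/s): [2.39, 2.39, 3.14, 3.14, 3.14, 3.14, 3.14].

INTERFACE

Orientations are given as a unit quaternion [w, x, y, z].
In Python, from station import * gives the robot as it stands.
- The arm moves only by the tool jog_arm, never from a script. Its argument "moves" is one flat list of numbers, 7 for each row, row after row: the shift along the tool's x, y, z normalised to -1 to 1, where 1 is 20 mm, then the turn, a rotation vector about the tool's x, y, z normalised to -1 to 1, where 1 is 4 degrees, then the opening, from 0 (shut) to 1 (fully open). In form: [x, y, z, rx, ry, rz, claw, x, y, z, rx, ry, rz, claw, ...]. A call has exactly 8 rows; each row shifts and turns the commanded pose from where the row before left it, along the tool's axes as they then stand; what a row does not reach is not made up. A row lasts 1/12 s, in which the tool goes at most 41.7 mm and 7.16 degrees, less where a joint would pass 70% of its speed; a pose out of reach is approached as far as the arm can. A call with a number of a shift or a turn outside -1 to 1 is refused whole. A call with a gripper value outside its range is refused whole. The fingers move at their own pace and stop on an object; "grip_force" is the grip in N (left out, the last holds). Time passes only in rows, so rows that do not move let the fingers close, or fill a call up. It gives the time, the measured TCP pose, the force, the opening and the grip force at its end, in the units of the state.
- get_obs(): the state, without advancing time (a new reading comes with each control period).
- read_camera(name): name is "scene" or "top" or "wrist"; returns a dict with "color" (420x560x3 uint8, blue, green, red), "fx", "fy", "cx", "cy" (pixels), "rvec" (rotation vector, rad) and "tvec" (3), from world to camera coordinates, as OpenCV has them. Camera axes: x right, y down, z forward; pixel columns grow to the right and rows downward; lengths in m; the calibration is good to about 2 mm. A picture is of the moment at which its call begins. There is no depth.
- hand_in(): hands the job in; it is judged then, once.
The state is a dict: "t": time; "q": joint angles; "joint_vel": joint speeds; "joint_torque": joint torques, N m; "eef_pos": TCP position; "tool_rot": TCP orientation; "contact_force": force on the tool from outside, world axes, zero at the start; "torque": the same for the moment, N m; "gripper_width": opening from 0.0 (shut) to 1.0 (fully open); "grasp_force": force on a finger pad.
Only numpy, scipy, OpenCV 4.12 (cv2) and the standard library are available. Lean on these libraries where they do the work, as an engineer would, in place of code of your own. Each camera call takes 0.05 s, during which the arm holds its last target. There are 200 camera calls.

## Working session

There is one attempt and no reset: what is moved stays moved. The work goes in short steps, Python scripts to look and compute and a tool call to move; the robot and the scene stay as the last step left them, time stands still between calls to the robot, and variables do not carry over. Pictures are saved under pics/ and viewed, at most 10 in all, crops included, and the job is handed in when it is done.

Besides the shell and the picture viewer there is one more tool, called after "Request:" by a JSON object that holds its "op" and its "data", one argument or row to a line. jog_arm: Moves the arm, as the interface text tells. Scaled input: -1 to 1 covers 20 mm each way for a shift and 4 degrees each way for a turn. Its arguments: {"type":"object","properties":{"moves":{"type":"array"},"grip_force":{"type":"number"}},"required":["moves"]}

```bash
mkdir -p pics; cat > h.py <<'E'
from station import *
import numpy as np, cv2, pickle
def snap(n,tag):
    c=read_camera(n); cv2.imwrite(f'pics/{tag}.png',c['color']); pickle.dump(c,open(f'pics/{tag}.pkl','wb')); return c
def load(tag): return pickle.load(open(f'pics/{tag}.pkl','rb'))
def P(c):
    R,_=cv2.Rodrigues(np.array(c['rvec'],float)); K=np.array([[c['fx'],0,c['cx']],[0,c['fy'],c['cy']],[0,0,1]])
    return K@np.c_[R,np.array(c['tvec']).reshape(3,1)]
def tri(c1,p1,c2,p2):
    X=cv2.triangulatePoints(P(c1),P(c2),np.array(p1,float).reshape(2,1),np.array(p2,float).reshape(2,1)).ravel(); X=X[:3]/X[3]
    e=[np.linalg.norm(proj(c,X)-p) for c,p in((c1,p1),(c2,p2))]; return X,e
def proj(c,X):
    x=P(c)@np.r_[X,1]; return x[:2]/x[2]
def onz(c,p,z):
    M=P(c); A=np.c_[M[:,0],M[:,1],-np.array([p[0],p[1],1.])]; s=np.linalg.solve(A,-(M[:,2]*z+M[:,3])); return np.array([s[0],s[1],z])
E
python3 - <<'E'
from h import *
for n in('scene','top','wrist'): 
    c=snap(n,n+'0'); R,_=cv2.Rodrigues(np.array(c['rvec'],float)); print(n,c['fx'],-R.T@np.array(c['tvec']).ravel())
o=get_obs(); print(o)
a=[cv2.imread(f'pics/{n}0.png') for n in('scene','top')]
cv2.imwrite('pics/both.png',cv2.resize(np.vstack(a),(448,672))[:600])
E
```

```text
scene 453.55174209399866 [1.12448946 0.23590015 0.97426233]
top 407.63434220385443 [0.43300954 0.07016352 1.18925675]
wrist 328.8864327968023 [0.22122494 0.64314898 0.37254884]
{'t': 0.15, 'q': array([-1.22511901,  0.4776517 ,  0.02233162,  1.55619232, -0.01150486,
        1.10930193, -0.08310966]), 'joint_vel': array([-0.00050172, -0.00251111,  0.00199388, -0.00344118, -0.00127936,
       -0.00081258,  0.00227299]), 'joint_torque': array([ 2.44349547e-03, -5.96925008e+01,  1.60988554e+00, -2.81491917e+01,
        1.25817518e-02,  6.55763739e-03, -1.45583897e-05]), 'eef_pos': array([0.29570466, 0.60631402, 0.24923445]), 'tool_rot': array([-1.16396344e-04,  2.24937380e-01,  9.74372961e-01, -7.03180797e-04]), 'contact_force': array([ 0.43791257, -0.1761645 , -0.14138667]), 'torque': array([-0.00313845,  0.01762951, -0.00892906]), 'grasp_force': 0.0, 'gripper_width': 0.9963194036704476}
```

View pics/scene0.png

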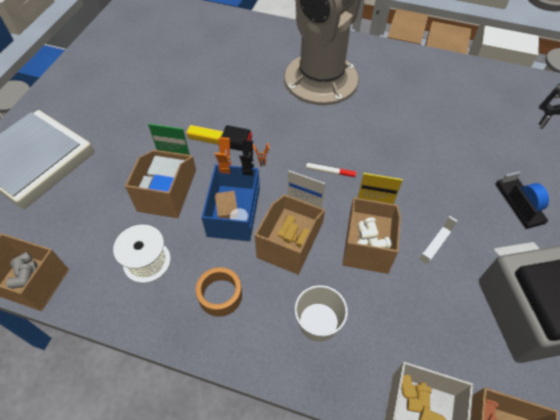

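View pics/top0.png

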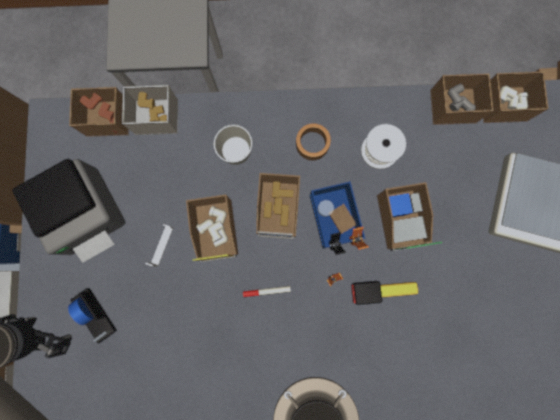

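Scene view: the blue bin is at (232,200), with an orange clip at (223,155) and a black clip at (248,155) on its wall. A small orange decoy lies at (262,152), and the yellow card is at (380,188). Top view: orange clip (358,238), black clip (337,244), decoy (335,279), yellow card edge (211,258). I choose the clip on the wall, the larger one, and check it in a close crop.

```bash
python3 - <<'E'
from h import *
a=load('scene0')['color'];b=load('top0')['color']
def cr(i,x,y,w,h,s=5): return cv2.resize(i[y:y+h,x:x+w],None,fx=s,fy=s,interpolation=cv2.INTER_CUBIC)
cv2.imwrite('pics/crop1.png',np.vstack([np.hstack([cr(a,205,120,80,60),cr(a,345,165,80,60)]),np.hstack([cr(b,310,210,80,60),cr(b,170,210,80,60)])]))
E
```

```text
(no output)
```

View pics/crop1.png

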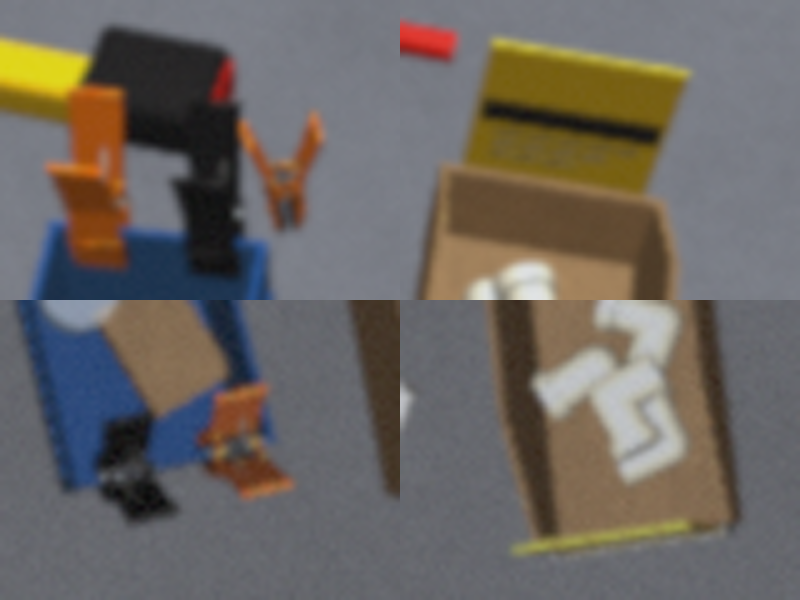

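The crop shows the upright clip on the wall as the large orange one; the decoy lies open on the bench. Next I triangulate the handle-tip corners and the ends of the card's top edge.

```bash
python3 - <<'E'
from h import *
s=load('scene0');t=load('top0')
A=lambda u,v:(205+u/5-.4,120+v/5-.4)
B=lambda u,v:(345+(u-400)/5-.4,165+v/5-.4)
C=lambda u,v:(310+u/5-.4,210+(v-300)/5-.4)
D=lambda u,v:(170+(u-400)/5-.4,210+(v-300)/5-.4)
pts={'-x right(-y)':(A(70,88),C(294,487)),'-x left(+y)':(A(125,90),C(240,497)),
'+x -y':(A(48,164),C(268,385)),'+x +y':(A(108,182),C(216,393)),
'card -y':(B(492,41),D(690,524)),'card +y':(B(688,72),D(512,550)),
'bin -y':(A(52,222),C(273,437)),'bin +y':(A(268,241),C(70,488))}
r={}
for k,(p,q) in pts.items():
    X,e=tri(s,p,t,q); r[k]=X; print(k,X.round(4),np.round(e,2))
def yaw(a,b): d=b-a; return np.degrees(np.arctan2(d[1],d[0]))-90
c=sum(list(r.values())[:4])/4; print('clip',c,yaw(r['-x right(-y)'],r['-x left(+y)']),yaw(r['+x -y'],r['+x +y']),yaw(r['bin -y'],r['bin +y']))
m=(r['card -y']+r['card +y'])/2; print('card',m,yaw(r['card -y'],r['card +y']),np.linalg.norm(r['card -y']-r['card +y']))
a=onz(t,C(273,437),.09);b=onz(t,C(70,488),.09);print('bin by z',a,b,yaw(a,b),np.linalg.norm(a-b))
a=onz(t,D(690,524),m[2]);b=onz(t,D(512,550),m[2]);print(a,b,yaw(a,b))
from scipy.spatial.transform import Rotation as R
w=get_obs()['tool_rot'];print(R.from_quat(np.r_[w[1:],w[0]]).as_matrix().round(3))
E
```

```text
-x right(-y) [ 0.465  -0.1371  0.1631] [0.46 0.54]
-x left(+y) [ 0.4608 -0.1098  0.1667] [0.31 0.36]
+x -y [ 0.5159 -0.1263  0.168 ] [0.43 0.49]
+x +y [ 0.5127 -0.0997  0.1618] [0.98 1.12]
card -y [0.4569 0.2153 0.1575] [0.21 0.23]
card +y [0.4465 0.3043 0.1581] [0.14 0.16]
bin -y [ 0.4943 -0.1423  0.0941] [0.19 0.21]
bin +y [ 0.4708 -0.0349  0.0933] [0.48 0.55]
clip [ 0.48860909 -0.11821386  0.16490573] 8.652903999759587 6.891073408395755 12.317526161925045
card [0.4517326  0.25980733 0.15780602] 6.639147537523002 0.08966506328472013
bin by z [ 0.49468145 -0.14360892  0.09      ] [ 0.4705466  -0.03386498  0.09      ] 12.40302621933418 0.11236646873525524
[0.45701063 0.21465352 0.15780602] [0.44649897 0.30479872 0.15780602] 6.651113766869372
[[-0.899  0.438 -0.001]
 [ 0.438  0.899 -0.001]
 [-0.    -0.001 -1.   ]]
```

Request:
{"op": "jog_arm", "data": {
  "moves": [-0.767,-0.885,0,0,0,0,1,-0.767,-0.885,0,0,0,0,1,-0.767,-0.885,0,0,0,0,1,-0.767,-0.885,0,0,0,0,1,-0.767,-0.885,0,0,0,0,1,-0.767,-0.885,0,0,0,0,1,-0.767,-0.885,0,0,0,0,1,-0.767,-0.885,0,0,0,0,1]
}}

```text
t: 0.82
eef_pos: [0.3442, 0.4243, 0.2498]
tool_rot: [-0.0, 0.225, 0.974, -0.0]
contact_force: [-0.2, 0.4, -0.1]
gripper_width: 0.997
grasp_force: 0.0
```

Request:
{"op": "jog_arm", "data": {
  "moves": [-0.767,-0.885,0,0,0,0,1,-0.767,-0.885,0,0,0,0,1,-0.767,-0.885,0,0,0,0,1,-0.767,-0.885,0,0,0,0,1,-0.767,-0.885,0,0,0,0,1,-0.767,-0.885,0,0,0,0,1,-0.767,-0.885,0,0,0,0,1,-0.767,-0.885,0,0,0,0,1]
}}

```text
t: 1.48
eef_pos: [0.3924, 0.2433, 0.2499]
tool_rot: [-0.0, 0.225, 0.974, -0.0]
contact_force: [1.3, 0.3, -0.7]
gripper_width: 1.0
grasp_force: 0.0
```

Request:
{"op": "jog_arm", "data": {
  "moves": [-0.767,-0.885,0,0,0,0,1,-0.767,-0.885,0,0,0,0,1,-0.767,-0.885,0,0,0,0,1,-0.767,-0.885,0,0,0,0,1,-0.767,-0.885,0,0,0,0,1,-0.767,-0.885,0,0,0,0,1,-0.767,-0.885,0,0,0,0,1,-0.767,-0.885,0,0,0,0,1]
}}

```text
t: 2.15
eef_pos: [0.4405, 0.0623, 0.25]
tool_rot: [-0.0, 0.225, 0.974, 0.0]
contact_force: [0.2, -0.2, 0.3]
gripper_width: 1.0
grasp_force: 0.0
```

Request:
{"op": "jog_arm", "data": {
  "moves": [-0.767,-0.885,0,0,0,0,1,-0.767,-0.885,0,0,0,0,1,-0.767,-0.885,0,0,0,0,1,-0.767,-0.885,0,0,0,0,1,-0.767,-0.885,0,0,0,0,1,-0.767,-0.885,0,0,0,0,1,-0.767,-0.885,0,0,0,0,1,-0.767,-0.885,0,0,0,0,1]
}}

```text
t: 2.82
eef_pos: [0.4888, -0.1186, 0.2499]
tool_rot: [-0.0, 0.225, 0.974, 0.0]
contact_force: [0.5, -0.2, -0.2]
gripper_width: 1.001
grasp_force: 0.0
```

Request:
{"op": "jog_arm", "data": {
  "moves": [0,0,0,0,0,1,1,0,0,0,0,0,1,1,0,0,0,0,0,1,1,0,0,0,0,0,1,1,0,0,0,0,0,1,1,0,0,0,0,0,1,1,0,0,0,0,0,1,1,0,0,0,0,0,1,1]
}}

```text
t: 3.48
eef_pos: [0.4886, -0.1175, 0.2498]
tool_rot: [-0.0, 0.486, 0.874, -0.0]
contact_force: [-0.2, -0.3, -0.4]
gripper_width: 1.002
grasp_force: 0.0
```

Request:
{"op": "jog_arm", "data": {
  "moves": [0,0,0,0,0,1,1,0,0,0,0,0,1,1,0,0,0,0,0,1,1,0,0,0,0,0,1,1,0,0,0,0,0,1,1,0,0,0,0,0,0,1,0,0,0,0,0,0,1,0,0,0,0,0,0,1]
}}

```text
t: 4.15
eef_pos: [0.4887, -0.1175, 0.2499]
tool_rot: [-0.0, 0.629, 0.778, -0.0]
contact_force: [-0.3, -0.4, -0.2]
gripper_width: 1.0
grasp_force: 0.0
```

```bash
python3 - <<'E'
from h import *
w=snap('wrist','w1')
cv2.imwrite('pics/w1b.png',cv2.resize(w['color'],(800,600),interpolation=cv2.INTER_CUBIC))
for X in([.4886,-.1175,.162],[.4886,-.1175,.112],[.4943,-.1423,.09],[.4708,-.0349,.09]): print(X,proj(w,X)*800/560)
E
```

```text
[0.4886, -0.1175, 0.162] [402.68544631 320.96356519]
[0.4886, -0.1175, 0.112] [402.85287004 289.49727545]
[0.4943, -0.1423, 0.09] [403.49026525 316.69076578]
[0.4708, -0.0349, 0.09] [402.7508683  136.47674774]
```

View pics/w1b.png

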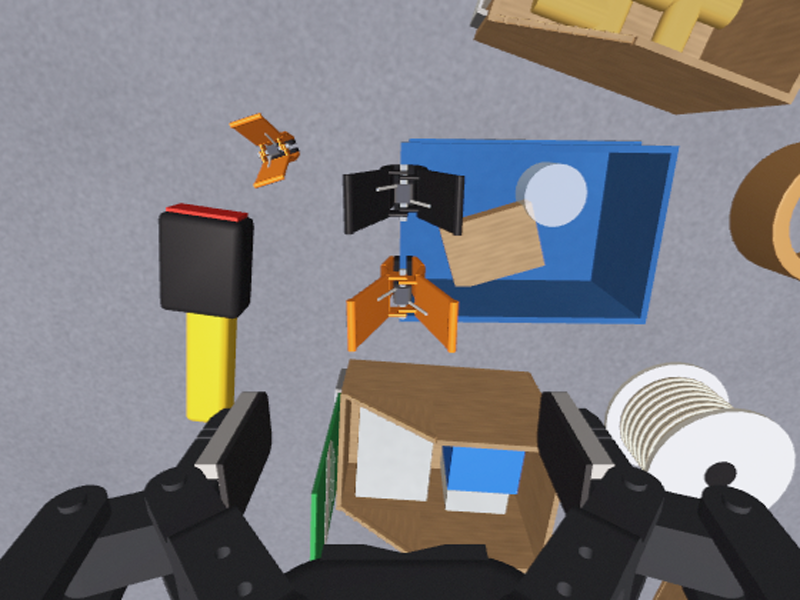

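The wrist view agrees. The orange handles span x 347–458 (centre 402.5, predicted 403) and y 300–350, about 2 mm towards −y. The wall runs vertical at x≈402, so the yaw is right. Now I descend.

Request:
{"op": "jog_arm", "data": {
  "moves": [-0.08,0,0.9,0,0,0,1,0,0,0.9,0,0,0,1,0,0,0.9,0,0,0,1,0,0,0.9,0,0,0,1,0,0,0.6,0,0,0,1,0,0,0.44,0,0,0,1,0,0,0,0,0,0,1,0,0,0,0,0,0,1],
  "grip_force": 40
}}

```text
t: 4.87
eef_pos: [0.4891, -0.1193, 0.1572]
tool_rot: [-0.0, 0.629, 0.777, -0.0]
contact_force: [0.1, -0.1, -0.2]
gripper_width: 0.999
grasp_force: 0.0
```

Request:
{"op": "jog_arm", "data": {
  "moves": [0,0,0,0,0,0,0.8,0,0,0,0,0,0,0.7,0,0,0,0,0,0,0.6,0,0,0,0,0,0,0.5,0,0,0,0,0,0,0.42,0,0,0,0,0,0,0.36,0,0,0,0,0,0,0.3,0,0,0,0,0,0,0.26]
}}

```text
t: 5.53
eef_pos: [0.4891, -0.1191, 0.1572]
tool_rot: [-0.0, 0.629, 0.777, -0.0]
contact_force: [0.5, -0.3, -0.6]
gripper_width: 0.26
grasp_force: 12.3
```

Request:
{"op": "jog_arm", "data": {
  "moves": [0,0,0,0,0,0,0.26,0,0,0,0,0,0,0.26,0,0,0,0,0,0,0.26,0,0,0,0,0,0,0.26,0,0,0,0,0,0,0.26,0,0,0,0,0,0,0.26,0,0,0,0,0,0,0.26,0,0,0,0,0,0,0.26]
}}

```text
t: 6.2
eef_pos: [0.4891, -0.1191, 0.1572]
tool_rot: [-0.0, 0.629, 0.777, 0.0]
contact_force: [0.5, -0.4, -1.3]
gripper_width: 0.263
grasp_force: 12.3
```

```bash
python3 - <<'E'
from h import *
a=snap('scene','s2')['color'];b=snap('top','t2')['color'];w=snap('wrist','w2')['color']
def cr(i,x,y,w,h,s=5): return cv2.resize(i[y:y+h,x:x+w],None,fx=s,fy=s,interpolation=cv2.INTER_CUBIC)
cv2.imwrite('pics/c2.png',np.hstack([cr(a,195,100,80,100),cv2.resize(w,(400,300)) if 0 else cr(w,180,120,200,250,2)]))
E
```

```text
(no output)
```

View pics/c2.png

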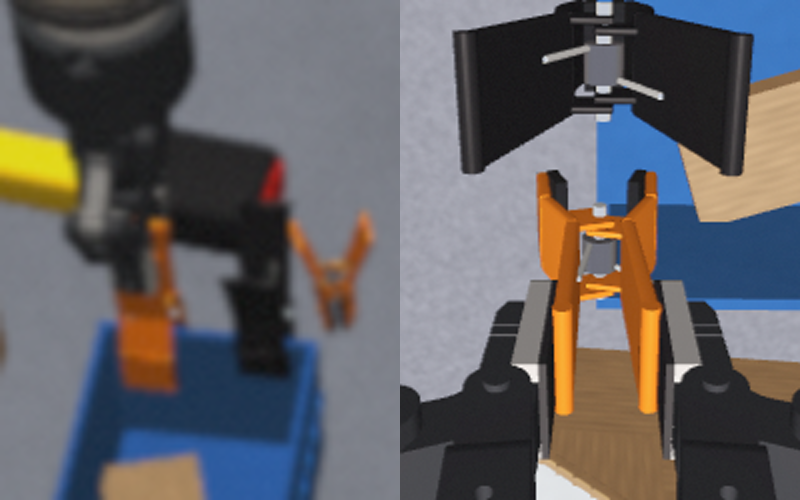

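The clip is squeezed evenly with its jaws off the wall: in the right half, the levers run from x≈560 to 655 with the rubber pads clear of the wall at 598. Now I lift and carry it.

Request:
{"op": "jog_arm", "data": {
  "moves": [0,0,-0.4,0,0,0,0.26,0,0,-0.8,0,0,0,0.26,0,0,-1,0,0,0,0.26,0,0,-1,0,0,0,0.26,0,0,-1,0,0,0,0.26,0,0,-1,0,0,0,0.26,0,0,-1,0,0,0,0.26,0,0,-0.5,0,0,0,0.26]
}}

```text
t: 7.02
eef_pos: [0.4899, -0.1197, 0.294]
tool_rot: [0.001, 0.63, 0.777, 0.001]
contact_force: [0.7, 0.3, -0.2]
gripper_width: 0.266
grasp_force: 12.3
```

Request:
{"op": "jog_arm", "data": {
  "moves": [0,0,0,0,0,0,0.26,0,0,0,0,0,0,0.26,0.4,0,0,0,0,0,0.26,0.8,0,0,0,0,0,0.26,0.8,0.1,0,0,0,0,0.26,0.8,0.1,0,0,0,0,0.26,0.8,0.1,0,0,0,0,0.26,0.8,0.1,0,0,0,0,0.26]
}}

```text
t: 7.68
eef_pos: [0.4775, -0.0301, 0.2898]
tool_rot: [-0.001, 0.629, 0.777, -0.001]
contact_force: [1.3, -0.0, -0.8]
gripper_width: 0.263
grasp_force: 12.3
```

Request:
{"op": "jog_arm", "data": {
  "moves": [0.8,0.1,0,0,0,0,0.26,0.8,0.1,0,0,0,0,0.26,0.8,0.1,0,0,0,0,0.26,0.8,0.1,0,0,0,0,0.26,0.8,0.1,0,0,0,0,0.26,0.8,0.1,0,0,0,0,0.26,0.8,0.1,0,0,0,0,0.26,0.8,0.1,0,0,0,0,0.26]
}}

```text
t: 8.35
eef_pos: [0.4664, 0.0982, 0.2897]
tool_rot: [-0.001, 0.629, 0.777, -0.001]
contact_force: [0.3, 0.4, -0.4]
gripper_width: 0.26
grasp_force: 12.3
```

Request:
{"op": "jog_arm", "data": {
  "moves": [0.8,0.1,0,0,0,0,0.26,0.8,0.1,0,0,0,0,0.26,0.8,0.1,0,0,0,0,0.26,0.8,0.1,0,0,0,0,0.26,0.7,0.1,0,0,0,0.5,0.26,0,0,0,0,0,0.5,0.26,0,0,0,0,0,0.35,0.26,0,0,0,0,0,0,0.26]
}}

```text
t: 9.02
eef_pos: [0.4604, 0.1754, 0.29]
tool_rot: [-0.0, 0.665, 0.746, -0.001]
contact_force: [0.1, -0.2, 0.0]
gripper_width: 0.261
grasp_force: 12.3
```

```bash
python3 - <<'E'
from h import *
o=get_obs(); print(o['eef_pos'],o['tool_rot'],o['gripper_width'],o['grasp_force'])
w=snap('wrist','w3');snap('scene','s3');snap('top','t3')
cv2.imwrite('pics/w3b.png',cv2.resize(w['color'],(800,600),interpolation=cv2.INTER_CUBIC))
for X in([.4517,.2598,.158],[.4569,.2153,.158],[.4465,.3043,.158]): print(X,proj(w,X)*800/560)
E
```

```text
[0.46043161 0.17537206 0.29003398] [-2.19566804e-04  6.65455776e-01  7.46436271e-01 -1.20622159e-03] 0.2605714970917051 12.309476095251739
[0.4517, 0.2598, 0.158] [405.38879823 135.24290756]
[0.4569, 0.2153, 0.158] [405.41960236 222.45632076]
[0.4465, 0.3043, 0.158] [405.35403481  36.81987216]
```

View pics/w3b.png

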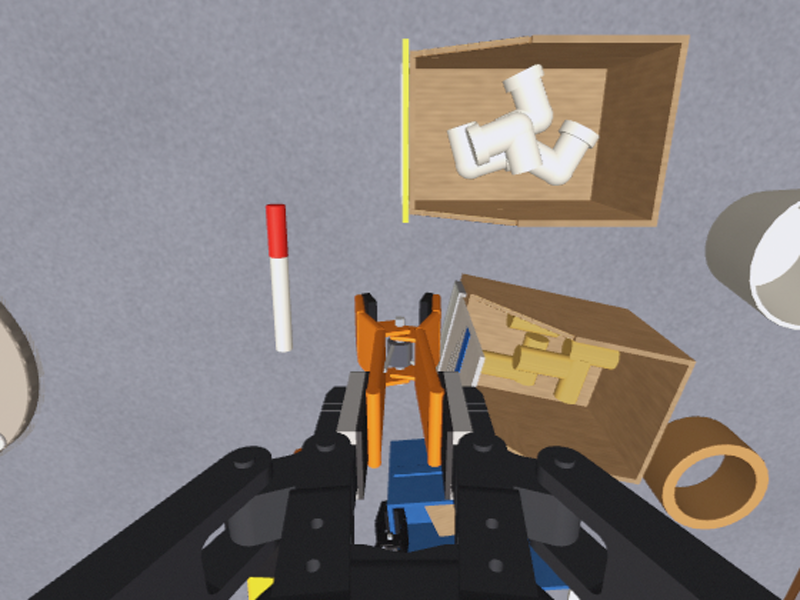

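Wrist view: the card edge is at x≈405.5, y 40–222, matching the prediction. The clip is still 84 mm short along tool x. The jaws hang around x≈398–400, about 1.5 mm towards −tool y, so I include that correction.

Request:
{"op": "jog_arm", "data": {
  "moves": [0.4,0.125,0,0,0,0,0.26,0.7,0,0,0,0,0,0.26,0.8,0,0,0,0,0,0.26,0.8,0,0,0,0,0,0.26,0.7,0,0,0,0,0,0.26,0.5,0,0,0,0,0,0.26,0.3,0,0,0,0,0,0.26,0,0,0,0,0,0,0.26]
}}

```text
t: 9.83
eef_pos: [0.4537, 0.261, 0.291]
tool_rot: [-0.0, 0.664, 0.747, -0.0]
contact_force: [-0.0, -0.2, -0.5]
gripper_width: 0.266
grasp_force: 12.3
```

```bash
python3 - <<'E'
from h import *
o=get_obs(); print(o['eef_pos'],o['tool_rot'],o['gripper_width'],o['grasp_force'])
w=snap('wrist','w4')['color'];s=snap('scene','s4')['color'];t=snap('top','t4')['color']
def cr(i,x,y,w,h,s): return cv2.resize(i[y:y+h,x:x+w],None,fx=s,fy=s,interpolation=cv2.INTER_CUBIC)
cv2.imwrite('pics/c4.png',np.hstack([cr(s,340,110,80,120,5),cr(w,230,180,100,150,4)]))
for X in([.4517,.2598,.158],[.4569,.2153,.158],[.4465,.3043,.158]): print(X,(proj(load('w4'),X)-[230,180])*4,(proj(load('s4'),X)-[340,110])*5)
E
```

```text
[0.45367108 0.26098103 0.29102231] [-8.95379773e-05  6.64348694e-01  7.47422774e-01 -3.35457507e-05] 0.2663456614670191 12.315997034311295
[0.4517, 0.2598, 0.158] [198.20260462 102.4817339 ] [212.45585645 329.09363283]
[0.4569, 0.2153, 0.158] [198.53222155 299.30105388] [114.18989681 313.2751251 ]
[0.4465, 0.3043, 0.158] [ 197.83557845 -116.67521899] [311.57701411 345.04980732]
```

View pics/c4.png

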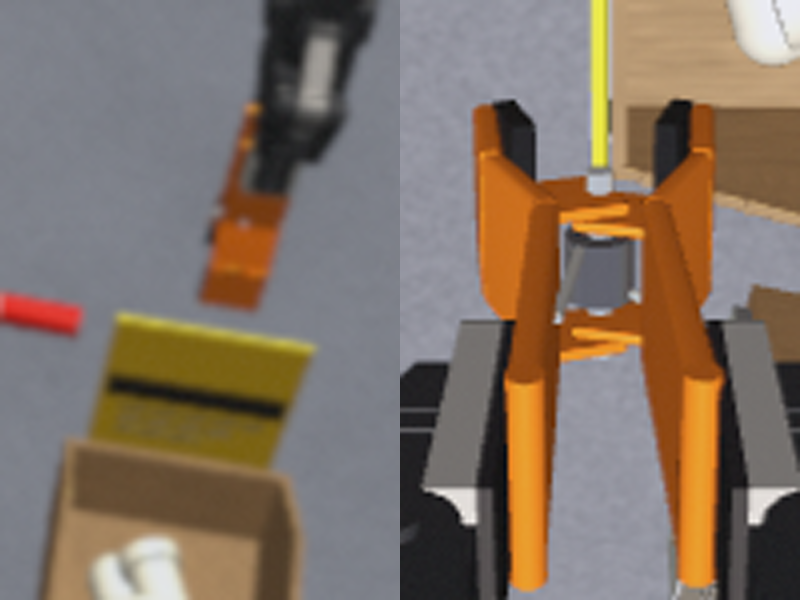

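Wrist crop: the card edge lies at x≈599 on the axis, with the inner pads at 535 and 655, so it is centred within 1 mm. Scene crop: the clip hangs above the card. I descend 58 mm gently.

Request:
{"op": "jog_arm", "data": {
  "moves": [0,0.04,0.3,0,0,0,0.26,0,0,0.4,0,0,0,0.26,0,0,0.4,0,0,0,0.26,0,0,0.4,0,0,0,0.26,0,0,0.4,0,0,0,0.26,0,0,0.3,0,0,0,0.26,0,0,0,0,0,0,0.26,0,0,0,0,0,0,0.26]
}}

```text
t: 10.65
eef_pos: [0.4548, 0.2592, 0.2467]
tool_rot: [-0.0, 0.665, 0.747, -0.0]
contact_force: [-0.5, 0.2, -1.0]
gripper_width: 0.266
grasp_force: 12.3
```

```bash
python3 - <<'E'
from h import *
o=get_obs(); print(o['eef_pos'],o['tool_rot'],o['gripper_width'],o['contact_force'])
w=snap('wrist','w5')['color'];s=snap('scene','s5')['color']
def cr(i,x,y,w,h,s): return cv2.resize(i[y:y+h,x:x+w],None,fx=s,fy=s,interpolation=cv2.INTER_CUBIC)
cv2.imwrite('pics/c5.png',np.hstack([cr(s,340,110,80,120,5),cr(w,230,180,100,150,4)]))
p=o['eef_pos']; y=np.array([.993,.115,0]);x=np.array([-.115,.993,0])
for k in(-13,0,13): print('jaw b',k,(proj(load('s5'),p+y*.0165+x*k/1000-[0,0,.094])-[340,110])*5)
E
```

```text
[0.4547701  0.25916363 0.24672921] [-1.98416313e-06  6.65265867e-01  7.46606386e-01 -4.80615904e-04] 0.26577800489493847 [-0.48059707  0.15740579 -0.97730011]
jaw b -13 [175.86460426 364.62385646]
jaw b 0 [204.61062722 369.32729771]
jaw b 13 [233.42982534 374.04271192]
```

View pics/c5.png

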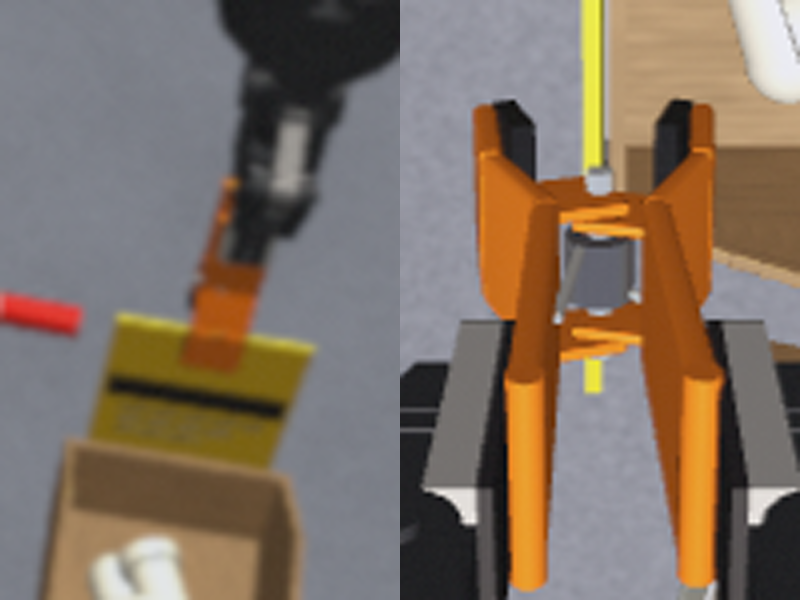

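The card (x≈593) is centred between the jaw pads (535/655). The jaws' bottom edge in the scene view is at (182,360)–(242,370), near the card's middle at x≈212. I go down 15 mm more.

Request:
{"op": "jog_arm", "data": {
  "moves": [0,0,0.15,0,0,0,0.26,0,0,0.2,0,0,0,0.26,0,0,0.2,0,0,0,0.26,0,0,0.2,0,0,0,0.26,0,0,0,0,0,0,0.26,0,0,0,0,0,0,0.26,0,0,0,0,0,0,0.26,0,0,0,0,0,0,0.26]
}}

```text
t: 11.42
eef_pos: [0.455, 0.2594, 0.2323]
tool_rot: [0.0, 0.665, 0.747, 0.0]
contact_force: [-0.6, 1.3, -1.0]
gripper_width: 0.267
grasp_force: 12.3
```

```bash
python3 - <<'E'
from h import *
o=get_obs(); print(o['eef_pos'],o['gripper_width'],o['contact_force'],o['grasp_force'])
w=snap('wrist','w6')['color'];s=snap('scene','s6')['color']
def cr(i,x,y,w,h,s): return cv2.resize(i[y:y+h,x:x+w],None,fx=s,fy=s,interpolation=cv2.INTER_CUBIC)
cv2.imwrite('pics/c6.png',np.hstack([cr(s,340,110,80,120,5),cr(w,230,180,100,150,4)]))
E
```

```text
[0.4550315  0.25937986 0.23234355] 0.26685556715749675 [-0.64271242  1.27664471 -0.98769742] 12.326737283729017
```

View pics/c6.png

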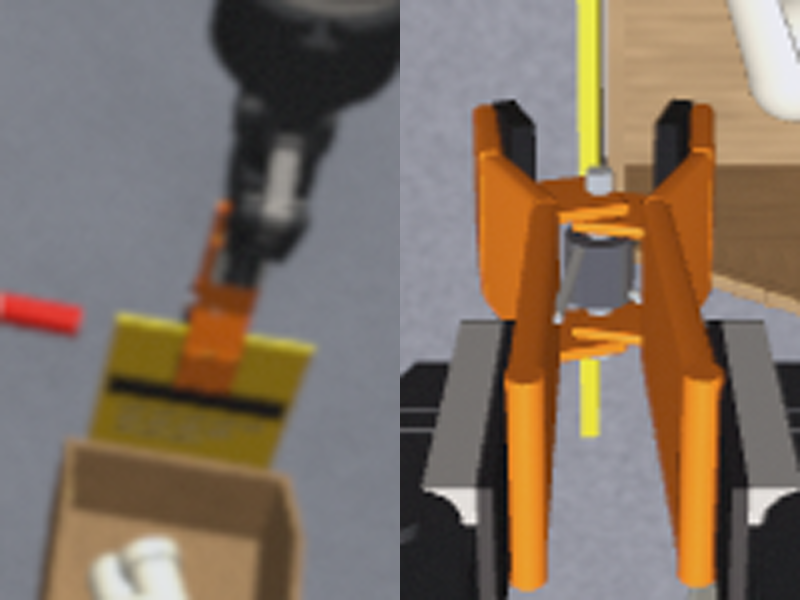

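The clip sits astride the card: card at x≈589, inner pads at 535/655, jaw tips about 20 mm below the edge, and no contact force. I hand in.

```bash
python3 -c "
from station import *
print(hand_in())"
```

```text
the job is handed in; nothing more can be done
None
```

The job is handed in with the orange clip held squeezed open astride the yellow card, by my measurements centred within about 1–3 mm, jaw tips about 20 mm below the edge and no sign of contact; the hand-in gave no verdict.

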